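# Put today's eggs away in the screw-capped egg keeper

## Robot

A 6-joint arm with a two-finger parallel gripper is mounted at the origin on the work surface. World frame = base frame: x ahead of the robot, y to its left, z up, the work surface at z = 0. Lengths are in m, angles in rad, forces in N, time in s.
With the tool pointing down it reaches from about 0.275 to 0.75 m from the base axis. Payload 10.2 kg.
Tool frame: the origin (TCP) lies on the mounting face of the last link; the fingertips stand manip.tip_reach ahead of it and the grasp point (between the pads) lies 155 mm ahead of it (manip.tip_reach is the distance from the TCP to the fingertips, in m); z points along the fingers, y is the line along which they close (so a half turn about z gives the same grasp; the last joint's range is limited). The gripper opens to 85 mm and grips with 20 to 120 N. Pads are 22 mm wide; open, the fingers measure 114 mm over their backs; the gripper's body (76 mm by 85 mm) begins 54 mm behind the grasp point. The pads swing forward as they close: fully open they stand 13 mm farther back than shut.
Start: joints at [1.117, 0.313, 1.498, -0, 1.331, -0.223], TCP at [0.12, 0.511, 0.405] pointing down, gripper open.
Joint ranges: [-2.94, 2.94], [-0.97, 2.17], [0.19, 2.56], [-1.23, 4.37], [0.02, 3.11], [-2.88, 2.88]. Speed limits (rad/s): [2.39, 2.39, 3.01, 3.14, 3.14, 3.14].

## Interface

Orientations are given as a unit quaternion [w, x, y, z].
In Python, from rig import manip, optics, nets gives the robot as it stands.
- The arm moves only by the tool carry_out, never from a script. Its argument "moves" is a list of rows, each an object with "xyz": the shift along the tool's x, y, z in units of 0.75 m (1.0 is 0.75 m), a list of three; "turn": the turn about the tool's z in units of 90 degrees (1.0 is 90 degrees). A call has 1 to 20 rows; each row is the pose to reach, as a shift and turn from the pose commanded when the call began, along the tool's axes at that moment; what a row does not reach only later rows make up. A row lasts 1/10 s, in which the tool goes at most 50 mm and 8.59 degrees, less where a joint would pass 70% of its speed; a pose out of reach is approached as far as the arm can. A call with a number of a shift or a turn outside -1 to 1 is refused whole. A call with a gripper value outside its range is refused whole. "gripper" is the gripper command: -1 is shut, 1 is fully open, values between are in proportion, set as the call begins (left out, the last holds). The fingers move at their own pace and stop on an object; the grip force is fixed at half the most. Time passes only in rows, so rows that repeat a pose let the fingers close. It gives the time, the measured TCP pose, the force, the opening and the grip force at its end, in the units of the state.
- manip.state(): the state, without advancing time (a new reading comes with each control period).
- optics.capture(name): name is "scene" or "top" or "wrist"; returns a dict with "color" (400x640x3 uint8, red, green, blue), "range_z" (400x640 float32, m along the optical axis (not along the pixel's ray), 0 where there is no reading), "camera_matrix" (3x3 intrinsics, pixels), "R" (3x3) and "t" (3): a world point X has camera coordinates R X + t; the wrist camera has in their place "mount" (4x4, takes a point from camera to tool coordinates, whose origin is the TCP and whose axes are the flange's). Camera axes: x right, y down, z forward; pixel columns grow to the right and rows downward; lengths in m; the calibration is good to about 2 mm. A picture is of the moment at which its call begins: read the wrist's pose just before it.
- manip.close_job(): hands the job in; it is judged then, once.
Trained networks look in the newest picture that a camera, given by its name, has taken for a name from the list of things; names that differ only in an ending like _2 or _b are one class to them, and where a whole thing is asked for, a point or a joint stands for the part that bears it (a point fixed in the world has none). Each returns a list of dicts, best first, with "conf" (0 to 1); they miss things now and then, are a little off and sometimes report something else, mostly with a low value. They report only what shows in the picture. A call takes as long as a camera call. They do not tell look-alikes from the thing itself.
- nets.trace(name, camera): "mask" (400x640 bool, what is visible of it).
- nets.place_of(name, camera): "at" ([x, y, z] in m, in the coordinates of the camera as it stood for that picture, good to about 4 mm: a listed point, or the origin of a listed thing).
The state is a dict: "time": time; "qpos": joint angles; "joint_vel": joint speeds; "joint_efforts": joint torques, N m; "ee_pos": TCP position; "tool_rot": TCP orientation; "ft_force": force on the tool from outside, world axes, zero at the start; "ft_torque": the same for the moment, N m; "grip_width": finger opening in m; "finger_force": force on a finger pad.
Only numpy, scipy, OpenCV 4.12 (cv2) and the standard library are available. Lean on these libraries where they do the work, as an engineer would, in place of code of your own. Each camera call takes 0.05 s, during which the arm holds its last target. There are 200 camera calls.

## Task

Put today's eggs away: unscrew the captive cap of the wooden egg keeper, raise its lid and lay every egg from the tray lengthways in a cradle of its own in the rack. Lower each egg until it has settled in its cradle before letting go of it, never dropping it in; then close the lid fully and screw the cap fully tight again. Leave the jug, the tumbler and the salt pot alone.

Things in the scene. Friction and masses are not known exactly. Their poses are not given: they have to be found in the camera images.
- keeper: the egg keeper, a fixed open wooden box 132 mm (x) by 310 mm (y) by 66 mm high, walls 6 mm; origin: centre of its underside; its front (-x) faces the robot within 10 degrees. A row of four egg cradles runs along y inside, with 38 mm of free room beside the rails, front and back, for a finger. A slotted steel neck, 57 mm high, stands 90 mm in front of the origin; the cap screws onto it
- lid (a joint): angle of the flat wooden lid (6 mm thick, top 73 mm above the table when shut), hinged along y on the far upper edge of the box: 0 shut, growing as its front rises, 1.57 upright, stop at 1.8. Stiff: it stays wherever it is left (about 4 N at the cap lifts it). It cannot rise while the cap is screwed on. Raise it upright to have room above the rack
- lid_hinge (a point): point on the lid's hinge line, half-way along it: 66 mm above the table and 66 mm behind (+x of) the keeper's origin; stays in place as the lid turns
- cap (a joint): angle of the aluminium screw cap, captive on a tongue of the lid: 0 fully tight; turned anticlockwise (from above) it stops at 1.57, free of the neck. Below about 1.2 a lug under it holds the lid down, or keeps a raised lid from shutting: to shut, bring the lid fully down with the cap still at about 1.57, then turn it clockwise to 0. Friction 0.06 N m; stays where left; may start up to 0.12 loose
- cap_grip (a point): centre of the cap's upright grip bar: 44 mm long (its y), 12 mm thick (its x), top 12 mm above this point, standing on a 44 mm disc whose top is 17 mm below it. Lid shut: 99 mm above the table, 156 mm in front of the hinge line. Bar lies along the keeper's y at cap 0, along x at 1.57; there it can be pinched across and the lid swung up and down by it, the bar turning between the fingers
- seat0 (a point): where an egg's centre rests when seated in this cradle, 37 mm above the table; axes as the keeper's: the egg lies along y. The cradle is two rails along y (32 mm apart inside, 44 mm outside, tops 22 mm above the table) between crossbars at 35 mm either way along y (4 mm thick, 44 mm long in x, tops 32 mm above the table)
- seat1 (a point): where an egg's centre rests when seated in this cradle, 37 mm above the table; axes as the keeper's: the egg lies along y. The cradle is two rails along y (32 mm apart inside, 44 mm outside, tops 22 mm above the table) between crossbars at 35 mm either way along y (4 mm thick, 44 mm long in x, tops 32 mm above the table)
- seat2 (a point): where an egg's centre rests when seated in this cradle, 37 mm above the table; axes as the keeper's: the egg lies along y. The cradle is two rails along y (32 mm apart inside, 44 mm outside, tops 22 mm above the table) between crossbars at 35 mm either way along y (4 mm thick, 44 mm long in x, tops 32 mm above the table)
- seat3 (a point): where an egg's centre rests when seated in this cradle, 37 mm above the table; axes as the keeper's: the egg lies along y. The cradle is two rails along y (32 mm apart inside, 44 mm outside, tops 22 mm above the table) between crossbars at 35 mm either way along y (4 mm thick, 44 mm long in x, tops 32 mm above the table)
- egg0_c (a point): a brown hen's egg on its side, 57 mm long, 44 mm across, about 60 g; this point is its centre, half-way along and half-way up; its x axis runs along its length, slimmer end at +x. At the start it lies in the tray, centre 22 mm above the tray's floor; it rolls if pushed. Not every egg is there each day
- egg1_c (a point): another egg, as egg0_c
- egg2_c (a point): another egg, as egg0_c
- egg3_c (a point): another egg, as egg0_c
- tray: fixed square wooden tray 250 by 250 mm in which the eggs lie; floor 5 mm above the table, rims 5 mm thick, 20 mm above the table; origin: centre of its underside
- jug: red plastic water jug, 124 mm across, 190 mm high, handle on one side; origin: centre of its underside. Bystander
- tumbler: clear glass tumbler, 72 mm across, 100 mm high; origin: centre of its underside. Bystander
- saltpot: white ceramic salt pot with a blue lid, 90 mm across, 110 mm high; origin: centre of its underside. Bystander
Mind the look-alikes: they are no part of the job. Leave any orange look-alike of the part that bears egg2_c alone. Leave any turquoise look-alike of the part that bears egg3_c alone.

How it is judged:
By the outcome, as a careful person would: the job done as asked, in the order asked, and still so for the second after the job is handed in, with the robot touching nothing.
Of egg0, egg1, egg2, egg3 only 2 to 4 are there at a start; the rules pass over those that are not, and their reading is None.
At some moment in a run one of egg0, egg1, egg2, egg3 may be knocked a few centimetres aside while the robot is not near it.
It also fails if it takes over 210 s, if anything falls off the work surface, if the arm or the gripper's body presses on something with over 40 N, if the wrist force passes 120 N, or if a joint passes its speed limit or range.

## Working session

There is one attempt and no reset: what is moved stays moved. The work goes in short steps, Python scripts to look and compute and a tool call to move; the robot and the scene stay as the last step left them, time stands still between calls to the robot, and variables do not carry over. Pictures are saved under pics/ and viewed, at most 14 in all, crops included, and the job is handed in when it is done.

Besides the shell and the picture viewer there is one more tool, called after "Emit:" in YAML: its name, and indented under it one key for each argument. carry_out: Moves the arm, as the interface text tells. Shifts and turns lie within -1 to 1; 1 stands for 0.75 m of shift or 90 degrees of turn. Its arguments: {"type":"object","properties":{"moves":{"type":"array","items":{"type":"object","properties":{"xyz":{"type":"array","items":{"type":"number"}},"turn":{"type":"number"}}}},"gripper":{"type":"number"}},"required":["moves"]}

```bash
ls; mkdir -p pics
cat > h.py <<'E'
import numpy as np, cv2
from rig import manip, optics, nets
from scipy.spatial.transform import Rotation as Ro
def quat(q): return Ro.from_quat([q[1],q[2],q[3],q[0]])
def c2w(cam,im,p,st=None):
    p=np.asarray(p,float)
    if cam=='wrist':
        M=im['mount']; p=M[:3,:3]@p+M[:3,3]
        return quat(st['tool_rot']).apply(p)+np.array(st['ee_pos'])
    return im['R'].T@(p-im['t'])
def pix2w(cam,im,u,v,st=None):
    K=im['camera_matrix'];z=im['range_z'][v,u]
    return c2w(cam,im,[(u-K[0,2])/K[0,0]*z,(v-K[1,2])/K[1,1]*z,z],st)
def cap(cam):
    st=manip.state(); return st,optics.capture(cam)
E
python3 - <<'E'
from h import *
st,_=cap('top'); print(st, getattr(manip,'tip_reach',None))
for c in ('top','scene'):
    st,im=cap(c); cv2.imwrite(f'pics/{c}0.png',im['color'][:,:,::-1])
    for n in ['keeper','cap_grip','lid_hinge','tray','egg0_c','seat0','seat3','jug','tumbler','saltpot']:
        for d in nets.place_of(n,c)[:6]:
            print(c,n,round(d['conf'],2),np.round(c2w(c,im,d['at']),4))
E
```

```text
pics
{'time': 0.0, 'qpos': array([ 1.11660103e+00,  3.13465849e-01,  1.49845920e+00,  1.04364581e-05,
        1.33095074e+00, -2.23417554e-01]), 'joint_vel': array([0.00113327, 0.00123218, 0.00013219, 0.00058144, 0.00061605,
       0.00083628]), 'joint_efforts': array([ 1.23557766e-03, -4.12262893e+01, -2.59748483e+01, -1.58913313e-04,
        4.10965935e-03,  1.10784998e-05]), 'ee_pos': array([0.12008975, 0.51104423, 0.40411849]), 'tool_rot': array([-2.18012089e-04,  1.15134191e-01,  9.93349740e-01, -6.03410511e-04]), 'ft_force': array([ 0.78769231, -1.45281109, -0.32734463]), 'ft_torque': array([ 0.01824729, -0.00422476, -0.00111889]), 'finger_force': 0.0, 'grip_width': 0.08504574296384373} 0.1734
top keeper 0.79 [ 0.5037 -0.1141  0.    ]
top cap_grip 0.64 [ 0.4138 -0.1185  0.0956]
top lid_hinge 0.88 [ 0.5753 -0.1137  0.0684]
top tray 0.93 [4.871e-01 2.601e-01 2.000e-04]
top seat0 0.66 [ 7.057e-01 -3.648e-01  1.000e-04]
top seat3 0.66 [ 7.057e-01 -3.648e-01  1.000e-04]
top jug 0.7 [ 7.711e-01  2.122e-01 -3.000e-04]
top tumbler 0.92 [ 7.426e-01  7.560e-02 -5.000e-04]
top saltpot 0.92 [ 7.088e-01 -3.629e-01  3.000e-04]
scene keeper 0.63 [ 5.036e-01 -1.141e-01  4.000e-04]
scene keeper 0.43 [0.4513 0.2039 0.0282]
scene cap_grip 0.75 [ 0.418  -0.1157  0.0983]
scene lid_hinge 0.66 [ 0.5708 -0.1079  0.068 ]
scene tray 0.76 [0.4891 0.2539 0.0083]
scene tray 0.62 [0.4497 0.2008 0.0299]
scene tray 0.56 [ 0.5042 -0.0792  0.0349]
scene egg0_c 0.35 [0.4874 0.2545 0.007 ]
scene seat0 0.85 [ 0.5006 -0.0051  0.0373]
scene seat0 0.79 [ 0.5034 -0.0778  0.0353]
scene seat0 0.58 [ 0.5018 -0.1493  0.041 ]
scene seat3 0.85 [ 0.5006 -0.0051  0.0373]
scene seat3 0.79 [ 0.5034 -0.0778  0.0353]
scene seat3 0.58 [ 0.5018 -0.1493  0.041 ]
scene jug 0.81 [ 0.7751  0.214  -0.0015]
scene tumbler 0.67 [ 0.7458  0.072  -0.0012]
scene saltpot 0.97 [ 0.7033 -0.3632  0.0038]
```

View pics/top0.png

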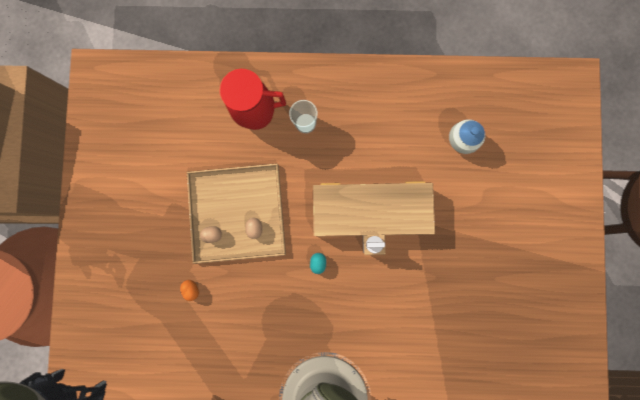

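View pics/scene0.png

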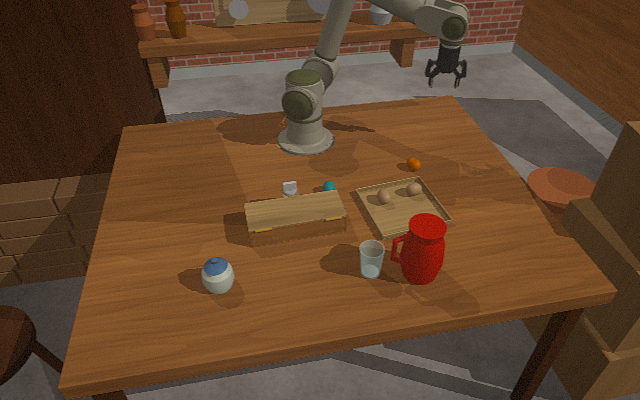

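Two brown eggs lie in the tray, at top-view pixels (210,235) and (254,228). The orange egg (190,290) and the turquoise egg (318,263, near the cap) are look-alikes and sit outside the tray. The lid is shut and the cap is at (375,244).

```bash
cat >> h.py <<'E'
def cloud(cam,im,st=None):
    K=im['camera_matrix'];z=im['range_z'].astype(float)
    v,u=np.indices(z.shape)
    P=np.stack([(u-K[0,2])/K[0,0]*z,(v-K[1,2])/K[1,1]*z,z],-1).reshape(-1,3)
    if cam=='wrist':
        M=im['mount'];P=P@M[:3,:3].T+M[:3,3];W=quat(st['tool_rot']).apply(P)+np.array(st['ee_pos'])
    else: W=(P-im['t'])@im['R']
    W[z.ravel()==0]=np.nan
    return W.reshape(z.shape+(3,))
def rel(xyz,yaw=None,tool=0.155,st=None):
    """units for grasp point at xyz and tool-y world yaw (deg, mod 180)"""
    st=st or manip.state();R=quat(st['tool_rot'])
    # command frame taken as exactly downward
    ty=R.apply([0,1,0]);y0=np.degrees(np.arctan2(ty[1],ty[0]))
    d=np.array(xyz)+[0,0,tool]-np.array(st['ee_pos'])
    s=R.inv().apply(d)/0.75
    t=None if yaw is None else (((y0-yaw)+90)%180-90)/90
    print('shift',np.round(s,4),'turn',None if t is None else round(t,4),'yaw now',round(y0,2))
def rect(p):
    c,(a,b),ang=cv2.minAreaRect((p*1000).astype(np.float32)); return np.array(c)/1000,a,b,ang
E
python3 - <<'E'
from h import *
st,im=cap('top'); W=cloud('top',im)
X,Y,Z=W[...,0],W[...,1],W[...,2]
m=(Z>.066)&(Z<.08)&(X>.41)&(X<.62)&(Y<.08)&(Y>-.3)
m=cv2.morphologyEx(m.astype(np.uint8),cv2.MORPH_OPEN,np.ones((9,9)))>0
print('lid',m.sum(),np.nanmean(Z[m]),rect(W[m][:,:2]))
m=(Z>.085)&(Z<.125)&(X>.36)&(X<.46)&(Y<.0)&(Y>-.2)
print('cap',m.sum(),W[m].round(4)[:40])
for b,(x0,x1,y0,y1) in {'tray':(.3,.65,.1,.4)}.items():
    m=(Z>.028)&(Z<.07)&(X>x0)&(X<x1)&(Y>y0)&(Y<y1)
    n,l,s,c=cv2.connectedComponentsWithStats(m.astype(np.uint8))
    for i in range(1,n):
        if s[i,4]>20: print(s[i],rect(W[l==i][:,:2]),Z[l==i].max())
E
```

```text
lid 5990 0.07266311911086107 (array([ 0.50646951, -0.11178137]), 136.71490478515625, 309.55718994140625, 2.482348680496216)
cap 108 [[ 0.4347 -0.1225  0.0852]
 [ 0.4293 -0.1073  0.0868]
 [ 0.4267 -0.1023  0.0865]
 [ 0.4267 -0.1049  0.0854]
 [ 0.4271 -0.12    0.0864]
 [ 0.4248 -0.1249  0.0877]
 [ 0.4217 -0.1049  0.0865]
 [ 0.4189 -0.095   0.0855]
 [ 0.4193 -0.0964  0.0982]
 [ 0.4195 -0.0985  0.103 ]
 [ 0.4195 -0.101   0.1032]
 [ 0.4196 -0.1034  0.1041]
 [ 0.4198 -0.1052  0.1108]
 [ 0.4199 -0.1076  0.1119]
 [ 0.4199 -0.1103  0.1094]
 [ 0.42   -0.1126  0.1107]
 [ 0.4201 -0.1151  0.1102]
 [ 0.4201 -0.1177  0.1091]
 [ 0.4202 -0.1199  0.1119]
 [ 0.4202 -0.1225  0.1102]
 [ 0.4203 -0.1252  0.1085]
 [ 0.4204 -0.1275  0.1096]
 [ 0.4205 -0.1298  0.1111]
 [ 0.4205 -0.1326  0.1089]
 [ 0.4206 -0.1346  0.1124]
 [ 0.4169 -0.0934  0.1056]
 [ 0.4172 -0.0953  0.1121]
 [ 0.4172 -0.0978  0.1111]
 [ 0.4173 -0.1     0.1141]
 [ 0.4174 -0.1025  0.1139]
 [ 0.4174 -0.105   0.1138]
 [ 0.4176 -0.1072  0.1159]
 [ 0.4175 -0.1102  0.1106]
 [ 0.4176 -0.1123  0.1141]
 [ 0.4176 -0.1151  0.1114]
 [ 0.4177 -0.1174  0.1123]
 [ 0.4178 -0.1198  0.113 ]
 [ 0.4178 -0.1224  0.112 ]
 [ 0.4179 -0.1247  0.113 ]
 [ 0.4179 -0.1274  0.1109]]
[245 218  17  21 289] (array([0.44738562, 0.202746  ]), 53.75522994995117, 43.26321029663086, 3.7225613594055176) 0.05308870767160289
[200 226  21  17 286] (array([0.42858951, 0.31637823]), 42.65959167480469, 52.87457275390625, 14.138383865356445) 0.05252600355082004
[183 280  10   3  22] (array([0.30266882, 0.37134753]), 5.397822856903076, 23.577367782592773, 2.370378255844116) 0.03869642952122473
```

Run:
```python
from h import *
rel([.416,-.115,.23],3.5)
```

```text
shift [-0.575  -0.7224  0.0263] turn 0.8142 yaw now 76.78
```

Emit:
carry_out:
  moves:
    - {"xyz": [-0.2,-0.3,0.01],"turn": 0.3}
    - {"xyz": [-0.2,-0.3,0.01],"turn": 0.3}
    - {"xyz": [-0.2,-0.3,0.01],"turn": 0.3}
    - {"xyz": [-0.3,-0.35,0.01],"turn": 0.4}
    - {"xyz": [-0.4,-0.45,0.02],"turn": 0.6}
    - {"xyz": [-0.575,-0.722,0.026],"turn": 0.814}
    - {"xyz": [-0.575,-0.722,0.026],"turn": 0.814}
    - {"xyz": [-0.575,-0.722,0.026],"turn": 0.814}
    - {"xyz": [-0.575,-0.722,0.026],"turn": 0.814}
    - {"xyz": [-0.575,-0.722,0.026],"turn": 0.814}
    - {"xyz": [-0.575,-0.722,0.026],"turn": 0.814}
    - {"xyz": [-0.575,-0.722,0.026],"turn": 0.814}
    - {"xyz": [-0.575,-0.722,0.026],"turn": 0.814}
    - {"xyz": [-0.575,-0.722,0.026],"turn": 0.814}
    - {"xyz": [-0.575,-0.722,0.026],"turn": 0.814}
    - {"xyz": [-0.575,-0.722,0.026],"turn": 0.814}
    - {"xyz": [-0.575,-0.722,0.026],"turn": 0.814}
    - {"xyz": [-0.575,-0.722,0.026],"turn": 0.814}
    - {"xyz": [-0.575,-0.722,0.026],"turn": 0.814}
    - {"xyz": [-0.575,-0.722,0.026],"turn": 0.814}

```text
time: 3.2
ee_pos: [0.4159, -0.1142, 0.3854]
tool_rot: [0.0, 0.685, 0.729, 0.0]
ft_force: [-1.2, -0.6, -0.1]
grip_width: 0.0855
finger_force: 0.0
```

Run:
```python
from h import *
st,im=cap('wrist'); print(st['ee_pos'],st['qpos'],im['mount'])
cv2.imwrite('pics/w1.png',im['color'][:,:,::-1])
W=cloud('wrist',im,st);X,Y,Z=W[...,0],W[...,1],W[...,2]
for d in nets.place_of('cap_grip','wrist')[:2]: print(d['conf'],c2w('wrist',im,d['at'],st))
m=(Z>.104)&(Z<.122)&(X>.38)&(X<.46)&(Y>-.16)&(Y<-.07)
print('bar',m.sum(),W[m].mean(0),rect(W[m][:,:2]),np.percentile(Z[m],[5,50,95]))
m=(Z>.066)&(Z<.08)&(X>.41)
print('lid',rect(W[m][:,:2]),np.median(Z[m]))
rel([.416,-.115,.23],3.5)
```

```text
[ 0.41593735 -0.11418999  0.38540985] [-5.40943988e-01  1.22663035e-01  1.78886283e+00 -1.62059905e-05
  1.22963452e+00 -6.03158397e-01] [[-8.58644772e-04 -9.63281895e-01 -2.68490695e-01  6.65437617e-02]
 [ 9.99998923e-01 -5.07569136e-04 -1.37700000e-03  3.68843548e-04]
 [ 1.19016158e-03 -2.68491589e-01  9.63281293e-01  3.07176494e-02]
 [ 0.00000000e+00  0.00000000e+00  0.00000000e+00  1.00000000e+00]]
0.77 [ 0.41288746 -0.11822237  0.1009567 ]
bar 620 [ 0.4152947  -0.11765979  0.11084908] (array([ 0.41546765, -0.11860001]), 11.905160903930664, 43.44845199584961, 1.9058560132980347) [0.10942517 0.11095029 0.11201518]
lid (array([ 0.52478058, -0.18326877]), 200.86453247070312, 472.3688049316406, 16.111587524414062) 0.07247798900351116
shift [-0.0008 -0.0001  0.0004] turn 0.0005 yaw now 3.54
```

Run:
```python
from h import *
rel([.4154,-.118,.107],2)
```

```text
shift [-0.0047 -0.0011  0.1644] turn 0.0171 yaw now 3.54
```

View pics/w1.png

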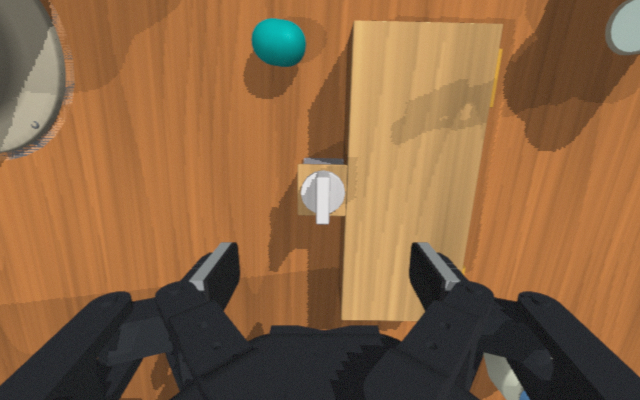

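The wrist view shows the cap at (322,192), with its bar along the keeper's y. The turquoise egg at (280,42) is well clear of the fingers.

Emit:
carry_out:
  moves:
    - {"xyz": [-0.0047,-0.0011,0.06],"turn": 0.017}
    - {"xyz": [-0.0047,-0.0011,0.11],"turn": 0.017}
    - {"xyz": [-0.0047,-0.0011,0.145],"turn": 0.017}
    - {"xyz": [-0.0047,-0.0011,0.164],"turn": 0.017}
    - {"xyz": [-0.0047,-0.0011,0.164],"turn": 0.017}
    - {"xyz": [-0.0047,-0.0011,0.164],"turn": 0.017}

```text
time: 3.9
ee_pos: [0.4156, -0.1183, 0.2627]
tool_rot: [0.0, 0.695, 0.719, 0.0]
ft_force: [0.7, -0.5, 0.0]
grip_width: 0.0855
finger_force: 0.0
```

Emit:
carry_out:
  moves:
    - {"xyz": [0,0,0]}
    - {"xyz": [0,0,0]}
    - {"xyz": [0,0,0]}
    - {"xyz": [0,0,0]}
    - {"xyz": [0,0,0]}
    - {"xyz": [0,0,0]}
    - {"xyz": [0,0,0]}
    - {"xyz": [0,0,0]}
    - {"xyz": [0,0,0]}
    - {"xyz": [0,0,0]}
  gripper: -1

```text
$.moves[0]: bad value
```

Emit:
carry_out:
  moves:
    - {"xyz": [0,0,0],"turn": 0}
    - {"xyz": [0,0,0],"turn": 0}
    - {"xyz": [0,0,0],"turn": 0}
    - {"xyz": [0,0,0],"turn": 0}
    - {"xyz": [0,0,0],"turn": 0}
    - {"xyz": [0,0,0],"turn": 0}
    - {"xyz": [0,0,0],"turn": 0}
    - {"xyz": [0,0,0],"turn": 0}
    - {"xyz": [0,0,0],"turn": 0}
    - {"xyz": [0,0,0],"turn": 0}
  gripper: -1

```text
time: 4.9
ee_pos: [0.4152, -0.1183, 0.2625]
tool_rot: [-0.0, 0.694, 0.72, -0.001]
ft_force: [-4.3, -0.9, 6.9]
grip_width: 0.0106
finger_force: 60.6
```

Emit:
carry_out:
  moves:
    - {"xyz": [0,0,0],"turn": -0.09}
    - {"xyz": [0,0,0],"turn": -0.18}
    - {"xyz": [0,0,0],"turn": -0.27}
    - {"xyz": [0,0,0],"turn": -0.36}
    - {"xyz": [0,0,0],"turn": -0.45}
    - {"xyz": [0,0,0],"turn": -0.54}
    - {"xyz": [0,0,0],"turn": -0.63}
    - {"xyz": [0,0,0],"turn": -0.72}
    - {"xyz": [0,0,0],"turn": -0.81}
    - {"xyz": [0,0,0],"turn": -0.9}
    - {"xyz": [0,0,0],"turn": -0.97}
    - {"xyz": [0,0,0],"turn": -1}
    - {"xyz": [0,0,0],"turn": -1}
    - {"xyz": [0,0,0],"turn": -1}
    - {"xyz": [0,0,0],"turn": -1}

```text
time: 6.4
ee_pos: [0.4154, -0.1179, 0.2625]
tool_rot: [-0.0, -0.017, 1.0, 0.001]
ft_force: [-1.6, 3.9, 7.7]
grip_width: 0.0107
finger_force: 60.6
```

Run:
```python
from h import *
s=manip.state();print(s['ft_torque'],s['ft_force'],s['qpos'],s['ee_pos'])
rel(np.array(s['ee_pos'])-[0,0,.155],92)
# arc: keeper frame yaw 2.2deg, a: lid angle; shift relative in tool units
R=quat(s['tool_rot']).as_matrix(); k=np.radians(2.2)
for a in np.arange(0,1.61,.1):
    dx=-.156*np.cos(a)+.033*np.sin(a)+.156; dz=.156*np.sin(a)+.033*np.cos(a)-.033
    print(round(a,2),np.round(R.T@np.array([dx*np.cos(k),dx*np.sin(k),dz])/.75,4))
```

```text
[0.7970577  0.25762347 0.09167886] [-1.60288047  3.94927227  7.74118561] [-5.49460719e-01  2.95692558e-01  1.94280422e+00  8.60933491e-04
  9.04009644e-01 -2.15548559e+00] [ 0.41536895 -0.1179185   0.26250257]
shift [0. 0. 0.] turn -0.0001 yaw now 91.99
0.0 [0. 0. 0.]
0.1 [-0.0054  0.     -0.0205]
0.2 [-0.0129  0.0001 -0.0405]
0.3 [-0.0223  0.0001 -0.0595]
0.4 [-0.0335  0.0002 -0.0775]
0.5 [-0.0465  0.0003 -0.0944]
0.6 [-0.0611  0.0003 -0.1098]
0.7 [-0.0772  0.0004 -0.1237]
0.8 [-0.0946  0.0005 -0.1359]
0.9 [-0.1131  0.0006 -0.1463]
1.0 [-0.1326  0.0007 -0.1549]
1.1 [-0.1528  0.0007 -0.1614]
1.2 [-0.1736  0.0008 -0.1659]
1.3 [-0.1947  0.0009 -0.1683]
1.4 [-0.2159  0.001  -0.1685]
1.5 [-0.2371  0.0011 -0.1667]
1.6 [-0.258   0.0011 -0.1627]
```

Emit:
carry_out:
  moves:
    - {"xyz": [-0.0054,0,-0.0205],"turn": 0}
    - {"xyz": [-0.0129,0,-0.0405],"turn": 0}
    - {"xyz": [-0.0223,0,-0.0595],"turn": 0}
    - {"xyz": [-0.0335,0,-0.0775],"turn": 0}
    - {"xyz": [-0.0335,0,-0.0775],"turn": 0}

```text
time: 6.9
ee_pos: [0.4409, -0.117, 0.3207]
tool_rot: [-0.0, -0.018, 1.0, 0.001]
ft_force: [2.1, 3.0, -2.8]
grip_width: 0.0108
finger_force: 59.7
```

Emit:
carry_out:
  moves:
    - {"xyz": [-0.013,0.0001,-0.0169],"turn": 0}
    - {"xyz": [-0.0276,0.0001,-0.0323],"turn": 0}
    - {"xyz": [-0.0437,0.0002,-0.0462],"turn": 0}
    - {"xyz": [-0.0611,0.0003,-0.0584],"turn": 0}
    - {"xyz": [-0.0796,0.0004,-0.0688],"turn": 0}
    - {"xyz": [-0.0991,0.0005,-0.0774],"turn": 0}
    - {"xyz": [-0.1193,0.0005,-0.0839],"turn": 0}
    - {"xyz": [-0.1401,0.0006,-0.0884],"turn": 0}
    - {"xyz": [-0.1612,0.0007,-0.0908],"turn": 0}
    - {"xyz": [-0.1824,0.0008,-0.091],"turn": 0}
    - {"xyz": [-0.2036,0.0009,-0.0892],"turn": 0}
    - {"xyz": [-0.2245,0.001,-0.0852],"turn": 0}
    - {"xyz": [-0.2245,0.001,-0.0852],"turn": 0}
    - {"xyz": [-0.2245,0.001,-0.0852],"turn": 0}

```text
time: 8.3
ee_pos: [0.6091, -0.1101, 0.3842]
tool_rot: [0.0, -0.018, 1.0, 0.001]
ft_force: [0.7, 6.3, 3.1]
grip_width: 0.0109
finger_force: 68.4
```

Emit:
carry_out:
  moves:
    - {"xyz": [0,0,0],"turn": 0}
    - {"xyz": [0,0,0],"turn": 0}
    - {"xyz": [0,0,0],"turn": 0}
    - {"xyz": [0,0,0],"turn": 0}
    - {"xyz": [0,0,0],"turn": 0}
    - {"xyz": [0,0,0],"turn": 0}
    - {"xyz": [0,0,-0.06],"turn": 0}
    - {"xyz": [0,0,-0.12],"turn": 0}
    - {"xyz": [0,0,-0.14],"turn": 0}
  gripper: 1

```text
time: 9.2
ee_pos: [0.6083, -0.1106, 0.4943]
tool_rot: [0.003, -0.017, 1.0, -0.001]
ft_force: [0.6, 0.0, -0.1]
grip_width: 0.0857
finger_force: 0.0
```

Run:
```python
from h import *
st=manip.state(); print(st['ee_pos'],st['grip_width'])
rel([.42,.26,.26],14)
```

```text
[ 0.60825976 -0.1105757   0.49434737] 0.08569235995870579
shift [0.2344 0.5028 0.1027] turn 0.8666 yaw now 91.99
```

Emit:
carry_out:
  moves:
    - {"xyz": [0.234,0.503,0],"turn": 0.867}
    - {"xyz": [0.234,0.503,0],"turn": 0.867}
    - {"xyz": [0.234,0.503,0],"turn": 0.867}
    - {"xyz": [0.234,0.503,0],"turn": 0.867}
    - {"xyz": [0.234,0.503,0],"turn": 0.867}
    - {"xyz": [0.234,0.503,0],"turn": 0.867}
    - {"xyz": [0.234,0.503,0],"turn": 0.867}
    - {"xyz": [0.234,0.503,0],"turn": 0.867}
    - {"xyz": [0.234,0.503,0.103],"turn": 0.867}
    - {"xyz": [0.234,0.503,0.103],"turn": 0.867}
    - {"xyz": [0.234,0.503,0.103],"turn": 0.867}
    - {"xyz": [0.234,0.503,0.103],"turn": 0.867}
    - {"xyz": [0.234,0.503,0.103],"turn": 0.867}
    - {"xyz": [0.234,0.503,0.103],"turn": 0.867}

```text
time: 10.6
ee_pos: [0.4209, 0.2595, 0.4135]
tool_rot: [0.001, 0.616, 0.788, 0.001]
ft_force: [-0.7, -0.5, 0.3]
grip_width: 0.085
finger_force: 0.0
```

```bash
cat >> h.py <<'E'
def eggs(cam,W,x0=.34,x1=.64,y0=.1,y1=.42,zl=.030,zh=.07):
    X,Y,Z=W[...,0],W[...,1],W[...,2]
    m=(Z>zl)&(Z<zh)&(X>x0)&(X<x1)&(Y>y0)&(Y<y1)
    n,l,s,c=cv2.connectedComponentsWithStats(m.astype(np.uint8))
    for i in range(1,n):
        if s[i,4]>60:
            p=W[l==i]; C,S=np.linalg.eigh(np.cov(p[:,:2].T))
            print(cam,s[i],'rect',rect(p[:,:2]),'long',np.degrees(np.arctan2(S[1,1],S[0,1])),'z',np.percentile(p[:,2],98))
E
python3 - <<'E'
from h import *
st,im=cap('wrist'); print(st['ee_pos'])
cv2.imwrite('pics/w2.png',im['color'][:,:,::-1])
eggs('wrist',cloud('wrist',im,st))
for d in nets.place_of('egg0_c','wrist')[:5]: print(d['conf'],c2w('wrist',im,d['at'],st))
_,it=cap('top');cv2.imwrite('pics/t2.png',it['color'][100:300,150:480,::-1].repeat(2,0).repeat(2,1))
W=cloud('top',it);eggs('top',W)
for d in nets.place_of('seat0','top')[:6]: print(d['conf'],c2w('top',it,d['at']))
for d in nets.place_of('cap_grip','top')[:2]: print('cap',d['conf'],c2w('top',it,d['at']))
E
```

```text
[0.42090785 0.25949458 0.41350826]
wrist [ 324  107   36   48 1428] rect (array([0.42961401, 0.31484439]), 42.20295715332031, 55.06086730957031, 13.88874340057373) long 101.72629116944267 z 0.0489432601489566
wrist [ 313  206   42   32 1109] rect (array([0.44857941, 0.20197192]), 53.73773193359375, 40.355857849121094, 12.545318603515625) long -172.538636996477 z 0.04891919658540754
0.29 [0.42629349 0.31442248 0.02541794]
top [245 218  17  21 283] rect (array([0.44729462, 0.20277914]), 53.283111572265625, 42.8044319152832, 1.7259857654571533) long -171.48820708248147 z 0.05172332231716061
top [206 226  15  17 187] rect (array([0.42995038, 0.30741254]), 42.747901916503906, 34.37447738647461, 9.170906066894531) long -175.44931270840087 z 0.05073939339161128
0.89 [ 0.51314972 -0.21925061  0.03825449]
0.67 [ 0.50357265 -0.07595254  0.03251833]
0.61 [ 0.49778423 -0.00856484  0.03221566]
0.56 [ 0.50457313 -0.14521549  0.03693794]
cap 0.72 [ 0.49764028 -0.00989987  0.03449096]
cap 0.69 [ 0.5946526  -0.10746587  0.22048071]
```

View pics/t2.png

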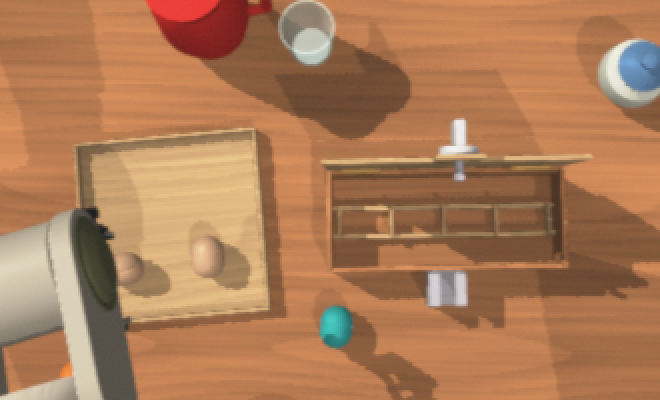

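View pics/w2.png

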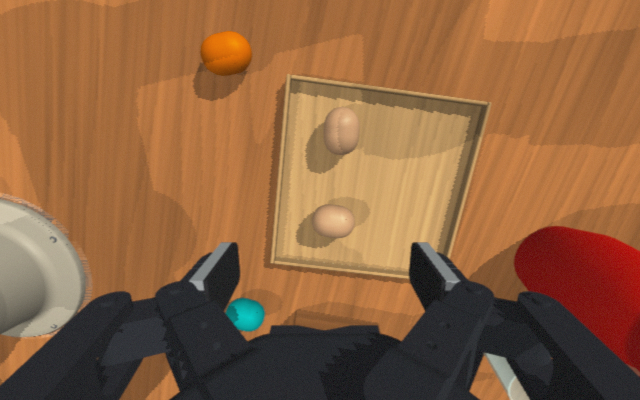

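Run:
```python
from h import *
rel([.4296,.3148,.033],13)
```

```text
shift [0.0681 0.0293 0.2991] turn 0.0105 yaw now 13.95
```

Emit:
carry_out:
  moves:
    - {"xyz": [0.068,0.029,0.05],"turn": 0.01}
    - {"xyz": [0.068,0.029,0.1],"turn": 0.01}
    - {"xyz": [0.068,0.029,0.15],"turn": 0.01}
    - {"xyz": [0.068,0.029,0.2],"turn": 0.01}
    - {"xyz": [0.068,0.029,0.24],"turn": 0.01}
    - {"xyz": [0.068,0.029,0.27],"turn": 0.01}
    - {"xyz": [0.068,0.029,0.29],"turn": 0.01}
    - {"xyz": [0.068,0.029,0.3],"turn": 0.01}
    - {"xyz": [0.068,0.029,0.3],"turn": 0.01}
    - {"xyz": [0.068,0.029,0.3],"turn": 0.01}
  gripper: 0.6

```text
time: 11.85
ee_pos: [0.4294, 0.315, 0.1877]
tool_rot: [0.0, 0.622, 0.783, 0.001]
ft_force: [0.5, -1.0, 0.1]
grip_width: 0.0685
finger_force: 0.0
```

Emit:
carry_out:
  moves:
    - {"xyz": [0,0,0],"turn": 0}
    - {"xyz": [0,0,0],"turn": 0}
    - {"xyz": [0,0,0],"turn": 0}
    - {"xyz": [0,0,0],"turn": 0}
    - {"xyz": [0,0,0],"turn": 0}
    - {"xyz": [0,0,0],"turn": 0}
  gripper: -1

```text
time: 12.45
ee_pos: [0.4294, 0.315, 0.1881]
tool_rot: [0.0, 0.622, 0.783, 0.001]
ft_force: [-1.6, -0.4, 5.8]
grip_width: 0.0413
finger_force: 60.4
```

Run:
```python
from h import *
rel([.49,.03,.27],2.5)
```

```text
shift [-0.3883 -0.0066 -0.316 ] turn 0.1174 yaw now 13.06
```

Emit:
carry_out:
  moves:
    - {"xyz": [0,0,-0.05],"turn": 0}
    - {"xyz": [0,0,-0.1],"turn": 0}
    - {"xyz": [0,0,-0.16],"turn": 0}
    - {"xyz": [0,0,-0.22],"turn": 0}
    - {"xyz": [0,0,-0.28],"turn": 0}
    - {"xyz": [-0.05,-0.001,-0.316],"turn": 0.05}
    - {"xyz": [-0.11,-0.002,-0.316],"turn": 0.1}
    - {"xyz": [-0.17,-0.003,-0.316],"turn": 0.117}
    - {"xyz": [-0.23,-0.004,-0.316],"turn": 0.117}
    - {"xyz": [-0.29,-0.005,-0.316],"turn": 0.117}
    - {"xyz": [-0.34,-0.006,-0.316],"turn": 0.117}
    - {"xyz": [-0.375,-0.0066,-0.316],"turn": 0.117}
    - {"xyz": [-0.388,-0.0066,-0.316],"turn": 0.117}
    - {"xyz": [-0.388,-0.0066,-0.316],"turn": 0.117}
    - {"xyz": [-0.388,-0.0066,-0.316],"turn": 0.117}

```text
time: 13.95
ee_pos: [0.4898, 0.0311, 0.4241]
tool_rot: [-0.0, 0.691, 0.723, 0.0]
ft_force: [-0.1, 0.2, -0.5]
grip_width: 0.0417
finger_force: 61.5
```

Run:
```python
from h import *
st,im=cap('wrist'); print(st['ee_pos'],st['grip_width'])
cv2.imwrite('pics/w3.png',im['color'][:,:,::-1])
for d in nets.place_of('seat0','wrist')[:6]: print(d['conf'],c2w('wrist',im,d['at'],st))
for d in nets.place_of('keeper','wrist')[:6]: print('K',d['conf'],c2w('wrist',im,d['at'],st))
W=cloud('wrist',im,st);X,Y,Z=W[...,0],W[...,1],W[...,2]
m=(Z>.06)&(Z<.07)&(X>.41)&(X<.545)&(Y<.08)&(Y>-.3)  # wall tops
print('walls',m.sum(),rect(W[m][:,:2]))
f=m&(X<.46)&(Y<-.02);p=np.polyfit(Y[f],X[f],1);print('front wall x=',p,np.ptp(Y[f]),np.degrees(np.arctan(p[0])))
m=(Z>.026)&(Z<.036)&(X>.46)&(X<.55)&(Y<.06)&(Y>-.26)
n,l,s,c=cv2.connectedComponentsWithStats(m.astype(np.uint8))
for i in range(1,n):
    if s[i,4]>15: p=W[l==i];print(s[i],p.mean(0).round(4),rect(p[:,:2]))
```

```text
[0.48983878 0.03110002 0.42408386] 0.041667926092368496
0.78 [ 0.50556643 -0.22419188  0.03551504]
0.6 [ 0.50195191 -0.01173388  0.03449868]
walls 1081 (array([ 0.49270798, -0.06859062]), 112.03923797607422, 216.263427734375, 2.2949399948120117)
front wall x= [-0.04160265  0.43772536] 0.15852345091794368 -2.382282249891867
[301 165  63   2  82] [0.4973 0.0395 0.0321] (array([0.4995004 , 0.03954218]), 78.64379119873047, 0.4937524199485779, 2.332489013671875)
[315 176  34   3 102] [0.4996 0.025  0.032 ] (array([0.49966125, 0.02500152]), 42.686370849609375, 3.219595432281494, 2.5616002082824707)
[316 312  29   6 112] [ 0.5112 -0.1842  0.031 ] (array([ 0.50817709, -0.18473814]), 41.93156051635742, 5.674224376678467, 2.433958053588867)
```

View pics/w3.png

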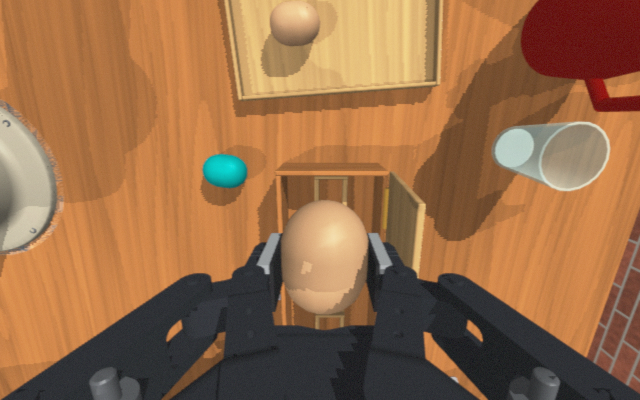

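Run:
```python
from h import *
st,im=cap('wrist');W=cloud('wrist',im,st);X,Y,Z=W[...,0],W[...,1],W[...,2]
hsv=cv2.cvtColor(im['color'],cv2.COLOR_RGB2HSV)
m=(Z>.2)&(Z<.31)&(abs(X-.49)<.06)&(hsv[...,1]>60)
p=W[m];print(m.sum(),p.min(0),p.max(0))
rel([.5011,-.010,.045],2.4)
rel([.5011,-.010,.120],2.4)
```

```text
8684 [0.43498307 0.0066054  0.25599489] [0.54553646 0.05993983 0.30997001]
shift [-0.0556  0.0124  0.2987] turn 0.0023 yaw now 2.61
shift [-0.0556  0.0124  0.1987] turn 0.0023 yaw now 2.61
```

Emit:
carry_out:
  moves:
    - {"xyz": [-0.03,0.007,0.03],"turn": 0.002}
    - {"xyz": [-0.0556,0.0124,0.08],"turn": 0.002}
    - {"xyz": [-0.0556,0.0124,0.13],"turn": 0.002}
    - {"xyz": [-0.0556,0.0124,0.18],"turn": 0.002}
    - {"xyz": [-0.0556,0.0124,0.22],"turn": 0.002}
    - {"xyz": [-0.0556,0.0124,0.25],"turn": 0.002}
    - {"xyz": [-0.0556,0.0124,0.27],"turn": 0.002}
    - {"xyz": [-0.0556,0.0124,0.285],"turn": 0.002}
    - {"xyz": [-0.0556,0.0124,0.293],"turn": 0.002}
    - {"xyz": [-0.0556,0.0124,0.293],"turn": 0.002}
    - {"xyz": [-0.0556,0.0124,0.293],"turn": 0.002}
    - {"xyz": [-0.0556,0.0124,0.293],"turn": 0.002}

```text
time: 15.35
ee_pos: [0.501, -0.0109, 0.2045]
tool_rot: [-0.0, 0.692, 0.722, -0.0]
ft_force: [-5.4, 0.5, -3.2]
grip_width: 0.0419
finger_force: 63.5
```

Emit:
carry_out:
  moves:
    - {"xyz": [0,0,0.002],"turn": 0}
    - {"xyz": [0,0,0.004],"turn": 0}
    - {"xyz": [0,0,0.006],"turn": 0}
    - {"xyz": [0,0,0.0075],"turn": 0}
    - {"xyz": [0,0,0.0075],"turn": 0}
    - {"xyz": [0,0,0.0075],"turn": 0}

```text
time: 15.95
ee_pos: [0.5013, -0.0111, 0.1987]
tool_rot: [0.0, 0.692, 0.721, 0.0]
ft_force: [-2.1, -1.2, 2.2]
grip_width: 0.0412
finger_force: 63.7
```

Emit:
carry_out:
  moves:
    - {"xyz": [0,0,0.001],"turn": 0}
    - {"xyz": [0,0,0.002],"turn": 0}
    - {"xyz": [0,0,0.002],"turn": 0}
    - {"xyz": [0,0,0.002],"turn": 0}

```text
time: 16.35
ee_pos: [0.5014, -0.011, 0.1982]
tool_rot: [0.001, 0.692, 0.721, 0.0]
ft_force: [-7.7, -0.5, 15.0]
grip_width: 0.0414
finger_force: 65.0
```

Emit:
carry_out:
  moves:
    - {"xyz": [0,0,-0.0005],"turn": 0}
    - {"xyz": [0,0,-0.0005],"turn": 0}
    - {"xyz": [0,0,-0.0005],"turn": 0}
    - {"xyz": [0,0,-0.0005],"turn": 0}
    - {"xyz": [0,0,-0.0005],"turn": 0}
    - {"xyz": [0,0,-0.03],"turn": 0}
    - {"xyz": [0,0,-0.09],"turn": 0}
    - {"xyz": [0,0,-0.15],"turn": 0}
    - {"xyz": [0,0,-0.21],"turn": 0}
    - {"xyz": [0,0,-0.27],"turn": 0}
    - {"xyz": [0,0,-0.28],"turn": 0}
    - {"xyz": [0,0,-0.28],"turn": 0}
  gripper: 0.38

```text
time: 17.55
ee_pos: [0.5013, -0.011, 0.4082]
tool_rot: [0.002, 0.692, 0.721, 0.001]
ft_force: [-0.7, 0.0, -1.2]
grip_width: 0.0589
finger_force: 0.0
```

Run:
```python
from h import *
rel([.43,.17,.26],93.7)
_,im=cap('top');W=cloud('top',im)
eggs('top',W); eggs('seat',W,.47,.54,-.06,.04,.042,.07)
```

```text
shift [ 0.245  -0.0851 -0.0096] turn 0.9849 yaw now 2.34
top [245 218  17  21 279] rect (array([0.44732162, 0.20274802]), 53.26350784301758, 43.061668395996094, 1.3844702243804932) long -173.93154621525179 z 0.05085879745672921
```

Run:
```python
from h import *
rel([.447,.2025,.25],-84)
```

```text
shift [ 0.2874 -0.0606  0.0021] turn 0.9594 yaw now 2.34
```

Emit:
carry_out:
  moves:
    - {"xyz": [0.06,-0.01,0],"turn": 0.09}
    - {"xyz": [0.12,-0.02,0],"turn": 0.18}
    - {"xyz": [0.18,-0.03,0],"turn": 0.27}
    - {"xyz": [0.24,-0.05,0],"turn": 0.36}
    - {"xyz": [0.287,-0.061,0],"turn": 0.45}
    - {"xyz": [0.287,-0.061,0],"turn": 0.54}
    - {"xyz": [0.287,-0.061,0],"turn": 0.63}
    - {"xyz": [0.287,-0.061,0],"turn": 0.72}
    - {"xyz": [0.287,-0.061,0],"turn": 0.81}
    - {"xyz": [0.287,-0.061,0],"turn": 0.9}
    - {"xyz": [0.287,-0.061,0],"turn": 0.96}
    - {"xyz": [0.287,-0.061,0],"turn": 0.96}
    - {"xyz": [0.287,-0.061,0],"turn": 0.96}
  gripper: 0.6

```text
time: 18.9
ee_pos: [0.4467, 0.2022, 0.4059]
tool_rot: [0.0, 0.999, 0.053, -0.001]
ft_force: [-0.6, 0.6, 0.1]
grip_width: 0.068
finger_force: 0.0
```

Run:
```python
from h import *
st,im=cap('wrist'); print(st['ee_pos'])
cv2.imwrite('pics/w4.png',im['color'][:,:,::-1])
eggs('wrist',cloud('wrist',im,st))
rel([.4475,.2025,.033],-85)
_,im=cap('top');W=cloud('top',im);X,Y,Z=W[...,0],W[...,1],W[...,2]
m=(Z>.04)&(Z<.068)&(X>.47)&(X<.54)&(Y>-.06)&(Y<.03);print('seated',m.sum(),rect(W[m][:,:2]),np.percentile(Z[m],95))
```

```text
[0.44672327 0.20220304 0.40586264]
wrist [ 287  112   43   40 1334] rect (array([0.49625653, 0.22369086]), 49.267189025878906, 42.67172622680664, 72.7218246459961) long 71.03100105805017 z 0.05987307397926905
shift [ 0.0015 -0.0003  0.2909] turn 0.012 yaw now -83.92
seated 281 (array([ 0.49863983, -0.00708193]), 39.85497283935547, 53.10973358154297, 1.5826482772827148) 0.05930494213051662
```

View pics/w4.png

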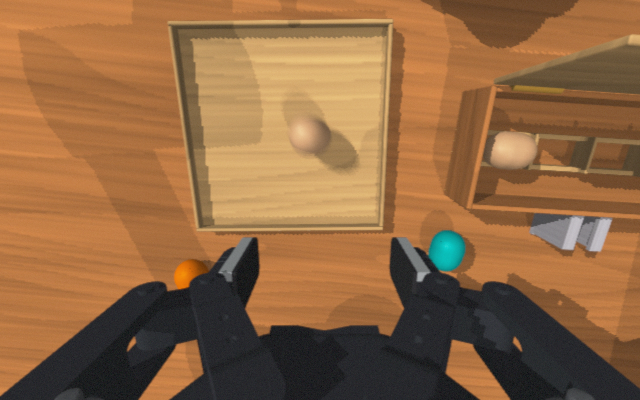

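The first egg is seated in its cradle at (512,150). The second egg has just been knocked to (308,135), so I'll measure it again.

Emit:
carry_out:
  moves:
    - {"xyz": [0.02,0,0],"turn": 0}
    - {"xyz": [0.04,0,0],"turn": 0}
    - {"xyz": [0.04,0,0],"turn": 0}
    - {"xyz": [0.04,0,0],"turn": 0}
    - {"xyz": [0.04,0,0],"turn": 0}
    - {"xyz": [0.04,0,0],"turn": 0}
    - {"xyz": [0.04,0,0],"turn": 0}
    - {"xyz": [0.04,0,0],"turn": 0}
    - {"xyz": [0.04,0,0],"turn": 0}
    - {"xyz": [0.04,0,0],"turn": 0}

```text
time: 20.0
ee_pos: [0.4765, 0.2053, 0.4071]
tool_rot: [0.0, 0.999, 0.052, 0.0]
ft_force: [-0.6, -0.3, -0.0]
grip_width: 0.0687
finger_force: 0.0
```

Run:
```python
from h import *
for i in range(3):
    st,im=cap('wrist'); eggs('wrist',cloud('wrist',im,st))
print(st['ee_pos']);cv2.imwrite('pics/w5.png',im['color'][:,:,::-1])
_,im=cap('top');eggs('top',cloud('top',im))
```

```text
wrist [ 277   49   39   55 1728] rect (array([0.5851275, 0.2467861]), 55.49919509887695, 42.9244384765625, 4.681164741516113) long 179.92517765861606 z 0.05214812646054197
wrist [ 280   49   39   55 1727] rect (array([0.58538605, 0.24308458]), 55.567874908447266, 42.25923538208008, 1.7743290662765503) long -179.12831091997174 z 0.052205870466184606
wrist [ 281   49   39   55 1728] rect (array([0.5854599 , 0.24226932]), 55.26585388183594, 42.73501968383789, 5.376204013824463) long -177.7695963366782 z 0.05217146008113555
[0.47650228 0.20531656 0.40707705]
top [232 167  16  21 249] rect (array([0.58683759, 0.24049434]), 53.70916748046875, 38.00672149658203, 28.319644927978516) long -166.4458721325362 z 0.05366565064224926
```

Run:
```python
from h import *
rel([.585,.24,.25],-87)
```

```text
shift [ 0.1487 -0.031   0.0027] turn 0.0328 yaw now -84.05
```

Emit:
carry_out:
  moves:
    - {"xyz": [0.06,-0.012,0],"turn": 0.01}
    - {"xyz": [0.12,-0.025,0],"turn": 0.02}
    - {"xyz": [0.149,-0.031,0],"turn": 0.033}
    - {"xyz": [0.149,-0.031,0],"turn": 0.033}
    - {"xyz": [0.149,-0.031,0],"turn": 0.033}
    - {"xyz": [0.149,-0.031,0],"turn": 0.033}
    - {"xyz": [0.149,-0.031,0],"turn": 0.033}
    - {"xyz": [0.149,-0.031,0],"turn": 0.033}
    - {"xyz": [0.149,-0.031,0],"turn": 0.033}
    - {"xyz": [0.149,-0.031,0],"turn": 0.033}
    - {"xyz": [0.149,-0.031,0],"turn": 0.033}
    - {"xyz": [0.149,-0.031,0],"turn": 0.033}
    - {"xyz": [0.149,-0.031,0],"turn": 0.033}
    - {"xyz": [0.149,-0.031,0],"turn": 0.033}
    - {"xyz": [0.149,-0.031,0],"turn": 0.033}

```text
time: 21.7
ee_pos: [0.5853, 0.24, 0.4071]
tool_rot: [0.0, 1.0, 0.026, -0.0]
ft_force: [-0.1, 0.8, 0.8]
grip_width: 0.0684
finger_force: 0.0
```

Run:
```python
from h import *
for i in range(4):
    st,im=cap('wrist'); eggs('wrist',cloud('wrist',im,st))
print(st['ee_pos']);cv2.imwrite('pics/w6.png',im['color'][:,:,::-1])
_,im=cap('top');eggs('top',cloud('top',im))
W=cloud('top',im);X,Y,Z=W[...,0],W[...,1],W[...,2]
m=(Z>.014)&(Z<.026)&(X>.33)&(X<.65)&(Y>.1)&(Y<.41);m=cv2.morphologyEx(m.astype(np.uint8),cv2.MORPH_OPEN,np.ones((2,2)))>0
print('rim',rect(W[m][:,:2]))
```

```text
wrist [ 307  152   35   45 1303] rect (array([0.58672607, 0.23901161]), 55.032928466796875, 42.02085876464844, 4.582026481628418) long -174.75649909384106 z 0.051830918676050164
wrist [ 307  152   35   45 1304] rect (array([0.58683984, 0.23885019]), 54.70688247680664, 42.05259704589844, 3.6789286136627197) long -175.17033576062138 z 0.05183496577180596
wrist [ 307  152   35   45 1303] rect (array([0.5868656 , 0.23881998]), 54.51613235473633, 41.87853240966797, 3.713981866836548) long -174.91107644800627 z 0.051892653180209816
wrist [ 307  152   35   45 1300] rect (array([0.58687415, 0.23884589]), 54.66480255126953, 41.96078109741211, 3.721510171890259) long -175.55830005383393 z 0.05188607965312022
[0.58524202 0.24002553 0.40712045]
top [232 167  17  20 268] rect (array([0.58356897, 0.24224995]), 50.999752044677734, 42.58318328857422, 8.263246536254883) long 177.0375346781375 z 0.05430028387665272
rim (array([0.4846806, 0.2542206]), 251.54519653320312, 246.72088623046875, 6.8795599937438965)
```

View pics/w6.png

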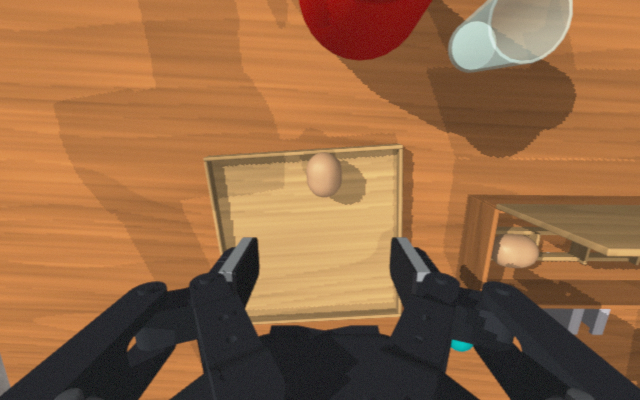

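Emit:
carry_out:
  moves:
    - {"xyz": [0,0,0],"turn": -0.09}
    - {"xyz": [0,0,0],"turn": -0.18}
    - {"xyz": [0,0,0],"turn": -0.27}
    - {"xyz": [0,0,0],"turn": -0.36}
    - {"xyz": [0,0,0],"turn": -0.45}
    - {"xyz": [0,0,0],"turn": -0.54}
    - {"xyz": [0,0,0],"turn": -0.63}
    - {"xyz": [0,0,0],"turn": -0.72}
    - {"xyz": [0,0,0],"turn": -0.81}
    - {"xyz": [0,0,0],"turn": -0.9}
    - {"xyz": [0,0,0],"turn": -1}
    - {"xyz": [0,0,0],"turn": -1}

```text
time: 23.15
ee_pos: [0.5852, 0.24, 0.4071]
tool_rot: [-0.0, 0.688, 0.726, -0.0]
ft_force: [0.2, -0.3, -0.1]
grip_width: 0.0688
finger_force: 0.0
```

Emit:
carry_out:
  moves:
    - {"xyz": [0,0,0],"turn": -0.09}
    - {"xyz": [0,0,0],"turn": -0.18}
    - {"xyz": [0,0,0],"turn": -0.27}
    - {"xyz": [0,0,0],"turn": -0.36}
    - {"xyz": [0,0,0],"turn": -0.45}
    - {"xyz": [0,0,0],"turn": -0.54}
    - {"xyz": [0,0,0],"turn": -0.63}
    - {"xyz": [0,0,0],"turn": -0.72}
    - {"xyz": [0,0,0],"turn": -0.81}
    - {"xyz": [0,0,0],"turn": -0.9}
    - {"xyz": [0,0,0],"turn": -1}
    - {"xyz": [0,0,0],"turn": -1}
    - {"xyz": [0,0,0],"turn": -1}

```text
time: 24.45
ee_pos: [0.5853, 0.24, 0.4071]
tool_rot: [-0.0, -0.023, 1.0, -0.0]
ft_force: [0.2, -0.2, -0.6]
grip_width: 0.0682
finger_force: 0.0
```

Run:
```python
from h import *
for i in range(2):
    st,im=cap('wrist'); W=cloud('wrist',im,st);eggs('wrist',W)
X,Y,Z=W[...,0],W[...,1],W[...,2]
m=(Z>.03)&(X>.5)&(X<.64)&(Y>.15)&(Y<.33)
for x in np.arange(.555,.62,.005):
    k=m&(abs(X-x)<.0025)
    if k.sum(): print(round(x,3),k.sum(),Z[k].max().round(4),Y[k][Z[k].argmax()].round(4))
rel([.586,.239,.034],94)
```

```text
wrist [ 308  153   35   46 1312] rect (array([0.58512378, 0.23965652]), 54.676204681396484, 41.58064270019531, 2.319965124130249) long -174.8940512764666 z 0.05175700242727642
wrist [ 308  153   35   46 1316] rect (array([0.58483887, 0.23965871]), 54.51203536987305, 41.67272186279297, 2.397050619125366) long -175.32140600093814 z 0.05167100879631064
0.56 74 0.0418 0.235
0.565 7329 0.3376 0.2235
0.57 12836 0.3364 0.2187
0.575 19519 0.3319 0.1755
0.58 4661 0.3298 0.1734
0.585 3305 0.3253 0.1868
0.59 3344 0.321 0.1839
0.595 2337 0.3173 0.1831
0.6 455 0.3131 0.1845
0.605 82 0.0496 0.2369
0.61 35 0.0452 0.2371
shift [-0.001  -0.0014  0.2908] turn -0.014 yaw now 92.74
```

Emit:
carry_out:
  moves:
    - {"xyz": [0,-0.001,0.06],"turn": -0.014}
    - {"xyz": [0,-0.001,0.12],"turn": -0.014}
    - {"xyz": [0,-0.001,0.18],"turn": -0.014}
    - {"xyz": [0,-0.001,0.22],"turn": -0.014}
    - {"xyz": [0,-0.001,0.25],"turn": -0.014}
    - {"xyz": [0,-0.001,0.27],"turn": -0.014}
    - {"xyz": [0,-0.001,0.282],"turn": -0.014}
    - {"xyz": [0,-0.001,0.288],"turn": -0.014}
    - {"xyz": [0,-0.001,0.288],"turn": -0.014}
    - {"xyz": [0,-0.001,0.288],"turn": -0.014}

```text
time: 25.55
ee_pos: [0.5855, 0.2394, 0.1921]
tool_rot: [0.001, -0.037, 0.999, 0.0]
ft_force: [0.6, -0.6, -0.7]
grip_width: 0.0684
finger_force: 0.0
```

Emit:
carry_out:
  moves:
    - {"xyz": [0,0,0],"turn": 0}
    - {"xyz": [0,0,0],"turn": 0}
    - {"xyz": [0,0,0],"turn": 0}
    - {"xyz": [0,0,0],"turn": 0}
    - {"xyz": [0,0,0],"turn": 0}
    - {"xyz": [0,0,0],"turn": 0}
    - {"xyz": [0,0,0],"turn": 0}
  gripper: -1

```text
time: 26.25
ee_pos: [0.5855, 0.2393, 0.192]
tool_rot: [0.001, -0.037, 0.999, 0.0]
ft_force: [-0.3, -0.6, 5.8]
grip_width: 0.0412
finger_force: 60.2
```

Run:
```python
from h import *
rel([.507,-.20,.27],2.4)
```

```text
shift [ 0.1472 -0.5764 -0.3109] turn -0.9796 yaw now 94.24
```

Emit:
carry_out:
  moves:
    - {"xyz": [0,0,-0.06],"turn": 0}
    - {"xyz": [0,0,-0.12],"turn": 0}
    - {"xyz": [0,0,-0.18],"turn": 0}
    - {"xyz": [0,0,-0.24],"turn": 0}
    - {"xyz": [0.05,0,-0.3],"turn": 0.09}
    - {"xyz": [0.1,-0.05,-0.34],"turn": 0.18}
    - {"xyz": [0.14,-0.1,-0.36],"turn": 0.27}
    - {"xyz": [0.147,-0.15,-0.36],"turn": 0.36}
    - {"xyz": [0.147,-0.2,-0.36],"turn": 0.45}
    - {"xyz": [0.147,-0.25,-0.36],"turn": 0.54}
    - {"xyz": [0.147,-0.3,-0.36],"turn": 0.63}
    - {"xyz": [0.147,-0.35,-0.36],"turn": 0.72}
    - {"xyz": [0.147,-0.4,-0.36],"turn": 0.81}
    - {"xyz": [0.147,-0.45,-0.36],"turn": 0.9}
    - {"xyz": [0.147,-0.5,-0.36],"turn": 0.97}
    - {"xyz": [0.147,-0.54,-0.36],"turn": 1}
    - {"xyz": [0.147,-0.576,-0.36],"turn": 1}
    - {"xyz": [0.147,-0.576,-0.36],"turn": 1}
    - {"xyz": [0.147,-0.576,-0.36],"turn": 1}
    - {"xyz": [0.147,-0.576,-0.36],"turn": 1}

```text
time: 28.25
ee_pos: [0.5072, -0.1988, 0.4612]
tool_rot: [-0.0, 0.68, 0.733, 0.0]
ft_force: [0.2, 0.6, -0.9]
grip_width: 0.0416
finger_force: 61.6
```

Run:
```python
from h import *
st,im=cap('wrist');W=cloud('wrist',im,st);X,Y,Z=W[...,0],W[...,1],W[...,2]
cv2.imwrite('pics/w7.png',im['color'][:,:,::-1])
hsv=cv2.cvtColor(im['color'],cv2.COLOR_RGB2HSV);e=st['ee_pos'];print(e,st['grip_width'])
m=(Z>e[2]-.2)&(Z<e[2]-.12)&(abs(X-e[0])<.02)&(hsv[...,1]>60)
p=W[m];print(m.sum(),p.min(0)-e,p.max(0)-e)
rel([.5099,-.2195,.120],2.4)
```

```text
[ 0.50722853 -0.19884741  0.46120068] 0.041561959592367116
8011 [-0.01999991 -0.02619669 -0.17094452] [ 0.01999797  0.02690702 -0.13312712]
shift [-0.0279  0.0014  0.2484] turn 0.0212 yaw now 4.3
```

View pics/w7.png

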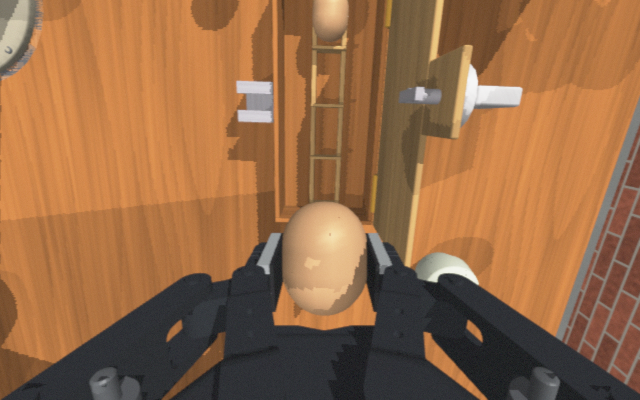

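Emit:
carry_out:
  moves:
    - {"xyz": [-0.0265,0.0014,0.06],"turn": 0.021}
    - {"xyz": [-0.0265,0.0014,0.12],"turn": 0.021}
    - {"xyz": [-0.0265,0.0014,0.18],"turn": 0.021}
    - {"xyz": [-0.0265,0.0014,0.23],"turn": 0.021}
    - {"xyz": [-0.0265,0.0014,0.27],"turn": 0.021}
    - {"xyz": [-0.0265,0.0014,0.3],"turn": 0.021}
    - {"xyz": [-0.0265,0.0014,0.32],"turn": 0.021}
    - {"xyz": [-0.0265,0.0014,0.333],"turn": 0.021}
    - {"xyz": [-0.0265,0.0014,0.338],"turn": 0.021}
    - {"xyz": [-0.0265,0.0014,0.34],"turn": 0.021}
    - {"xyz": [-0.0265,0.0014,0.34],"turn": 0.021}
    - {"xyz": [-0.0265,0.0014,0.34],"turn": 0.021}

```text
time: 29.5
ee_pos: [0.5099, -0.2195, 0.2068]
tool_rot: [0.001, 0.692, 0.721, 0.0]
ft_force: [0.1, 0.5, -0.5]
grip_width: 0.0416
finger_force: 61.6
```

Emit:
carry_out:
  moves:
    - {"xyz": [0,0,0.002],"turn": 0}
    - {"xyz": [0,0,0.004],"turn": 0}
    - {"xyz": [0,0,0.006],"turn": 0}
    - {"xyz": [0,0,0.008],"turn": 0}
    - {"xyz": [0,0,0.008],"turn": 0}
    - {"xyz": [0,0,0.008],"turn": 0}

```text
time: 30.1
ee_pos: [0.5099, -0.2196, 0.2012]
tool_rot: [0.0, 0.692, 0.721, -0.0]
ft_force: [-4.4, 1.5, 12.0]
grip_width: 0.0413
finger_force: 62.9
```

Emit:
carry_out:
  moves:
    - {"xyz": [0,0,0.001],"turn": 0}
    - {"xyz": [0,0,0.002],"turn": 0}
    - {"xyz": [0,0,0.002],"turn": 0}
    - {"xyz": [0,0,0.002],"turn": 0}
    - {"xyz": [0,0,0.002],"turn": 0}

```text
time: 30.6
ee_pos: [0.5099, -0.2197, 0.2008]
tool_rot: [0.001, 0.692, 0.722, -0.0]
ft_force: [-8.3, 1.5, 21.6]
grip_width: 0.0416
finger_force: 64.0
```

Run:
```python
from h import *
st,im=cap('wrist');W=cloud('wrist',im,st);X,Y,Z=W[...,0],W[...,1],W[...,2]
hsv=cv2.cvtColor(im['color'],cv2.COLOR_RGB2HSV)
cv2.imwrite('pics/w8.png',im['color'][:,:,::-1])
m=(Z>.036)&(Z<.08)&(abs(X-.51)<.012)
for y in np.arange(-.255,-.18,.005):
    k=m&(abs(Y-y)<.0025)
    if k.sum(): print(round(y,3),k.sum(),np.percentile(Z[k],99).round(4))
```

```text
-0.245 41 0.055
-0.24 199 0.0581
-0.235 355 0.0602
-0.23 470 0.061
-0.225 558 0.0612
-0.22 619 0.0604
-0.215 634 0.0592
-0.21 638 0.0576
-0.205 686 0.0558
-0.2 757 0.053
-0.195 630 0.0482
```

View pics/w8.png

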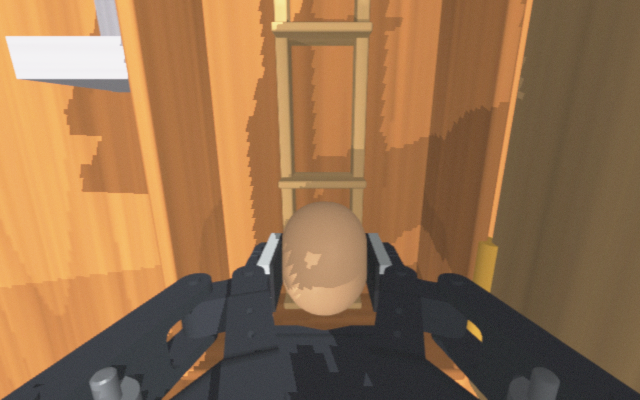

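Emit:
carry_out:
  moves:
    - {"xyz": [0,0,0.001],"turn": 0}
    - {"xyz": [0,0,0.0015],"turn": 0}
    - {"xyz": [0,0,0.0015],"turn": 0}
    - {"xyz": [0,0,0.0015],"turn": 0}

```text
time: 31.05
ee_pos: [0.51, -0.2197, 0.2006]
tool_rot: [0.001, 0.692, 0.722, -0.0]
ft_force: [-12.0, 4.3, 30.6]
grip_width: 0.0413
finger_force: 64.9
```

Emit:
carry_out:
  moves:
    - {"xyz": [0,0,-0.003],"turn": 0}
    - {"xyz": [0,0,-0.003],"turn": 0}
    - {"xyz": [0,0,-0.003],"turn": 0}

```text
time: 31.35
ee_pos: [0.5099, -0.2196, 0.2011]
tool_rot: [0.001, 0.692, 0.722, -0.0]
ft_force: [-5.4, 2.2, 13.6]
grip_width: 0.0416
finger_force: 63.1
```

Emit:
carry_out:
  moves:
    - {"xyz": [0,0,0],"turn": 0}
    - {"xyz": [0,0,0],"turn": 0}
    - {"xyz": [0,0,0],"turn": 0}
    - {"xyz": [0,0,0],"turn": 0}
    - {"xyz": [0,0,0],"turn": 0}
    - {"xyz": [0,0,0],"turn": 0}
  gripper: 0.38

```text
time: 31.95
ee_pos: [0.5098, -0.2194, 0.1996]
tool_rot: [-0.0, 0.692, 0.721, -0.0]
ft_force: [0.0, 0.3, 0.1]
grip_width: 0.0593
finger_force: 0.0
```

Run:
```python
from h import *
st,im=cap('wrist');W=cloud('wrist',im,st);X,Y,Z=W[...,0],W[...,1],W[...,2]
m=(Z>.036)&(Z<.08)&(abs(X-.51)<.012)
for y in np.arange(-.255,-.18,.005):
    k=m&(abs(Y-y)<.0025)
    if k.sum(): print(round(y,3),k.sum(),np.percentile(Z[k],99).round(4))
```

```text
-0.25 14 0.0517
-0.245 137 0.0552
-0.24 311 0.0576
-0.235 414 0.0588
-0.23 500 0.0593
-0.225 525 0.0591
-0.22 557 0.0592
-0.215 617 0.0588
-0.21 663 0.0576
-0.205 756 0.0555
-0.2 883 0.0514
-0.195 54 0.0426
```

Emit:
carry_out:
  moves:
    - {"xyz": [0,0,-0.04],"turn": 0}
    - {"xyz": [0,0,-0.1],"turn": 0}
    - {"xyz": [0,0,-0.16],"turn": 0}
    - {"xyz": [0,0,-0.22],"turn": 0}
    - {"xyz": [0,0,-0.28],"turn": 0}
    - {"xyz": [0,0,-0.34],"turn": 0}
    - {"xyz": [0,0,-0.4],"turn": 0}
    - {"xyz": [0,0,-0.4],"turn": -0.09}
    - {"xyz": [0,0,-0.4],"turn": -0.18}
    - {"xyz": [0,0,-0.4],"turn": -0.27}
    - {"xyz": [0,0,-0.4],"turn": -0.36}
    - {"xyz": [0,0,-0.4],"turn": -0.45}
    - {"xyz": [0,0,-0.4],"turn": -0.54}
    - {"xyz": [0,0,-0.4],"turn": -0.63}
    - {"xyz": [0,0,-0.4],"turn": -0.72}
    - {"xyz": [0,0,-0.4],"turn": -0.81}
    - {"xyz": [0,0,-0.4],"turn": -0.9}
    - {"xyz": [0,0,-0.4],"turn": -1}
    - {"xyz": [0,0,-0.4],"turn": -1}
    - {"xyz": [0,0,-0.4],"turn": -1}
  gripper: 0.3

```text
time: 34.0
ee_pos: [0.5097, -0.2194, 0.4997]
tool_rot: [-0.0, -0.019, 1.0, 0.0]
ft_force: [-0.0, 0.3, -0.5]
grip_width: 0.0552
finger_force: 0.0
```

Run:
```python
from h import *
rel([.609,-.1105,.2285],92.2)
_,im=cap('top');W=cloud('top',im);X,Y,Z=W[...,0],W[...,1],W[...,2]
m=(Z>.2)&(Z<.26)&(X>.59)&(X<.64)&(Y>-.16)&(Y<-.06)
print(m.sum(),rect(W[m][:,:2]),W[m].mean(0)); 
m=(Z>.15)&(Z<.26)&(X>.54)&(X<.64)&(Y>-.3)&(Y<.08);print(rect(W[m][:,:2]))
for d in nets.place_of('cap_grip','top')[:3]: print('cap',d['conf'],c2w('top',im,d['at']))
for y in (-.18,-.11,-.04):
  for (a,b) in ((.47,.54),): 
    pass
m=(Z>.05)&(Z<.068)&(X>.49)&(X<.53)
for y in (-.01,-.22):
    k=m&(abs(Y-y)<.045);print('egg',y,k.sum(),rect(W[k][:,:2]),Z[k].max())
cv2.imwrite('pics/t3.png',im['color'][100:300,150:480,::-1].repeat(2,0).repeat(2,1))
```

```text
shift [-0.1377  0.1402  0.1549] turn -0.0007 yaw now 92.14
124 (array([ 0.60643591, -0.10901671]), 42.481285095214844, 32.08054733276367, 88.47698211669922) [ 0.60397148 -0.10661285  0.23806793]
(array([ 0.58775616, -0.09914763]), 66.29190063476562, 290.24822998046875, 10.267518043518066)
cap 0.53 [ 0.61207086 -0.10877675  0.2161812 ]
cap 0.43 [ 0.50215956 -0.14316688  0.03638308]
egg -0.01 157 (array([ 0.50466891, -0.00825008]), 26.57312774658203, 44.71672058105469, 1.1491695642471313) 0.06212541986051921
egg -0.22 76 (array([ 0.51358551, -0.20779395]), 18.379310607910156, 35.09534454345703, 57.970829010009766) 0.06084798753261531
```

View pics/t3.png

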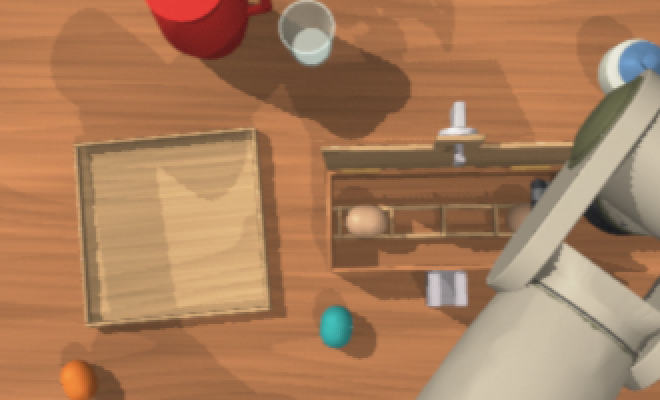

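Emit:
carry_out:
  moves:
    - {"xyz": [-0.06,0.06,0],"turn": 0}
    - {"xyz": [-0.11,0.11,0],"turn": 0}
    - {"xyz": [-0.138,0.14,0],"turn": 0}
    - {"xyz": [-0.138,0.14,0],"turn": 0}
    - {"xyz": [-0.138,0.14,0],"turn": 0}
    - {"xyz": [-0.138,0.14,0],"turn": 0}

```text
time: 34.7
ee_pos: [0.6084, -0.1111, 0.4998]
tool_rot: [-0.0, -0.02, 1.0, -0.0]
ft_force: [-0.4, 0.2, -0.3]
grip_width: 0.0555
finger_force: 0.0
```

Run:
```python
from h import *
st,im=cap('wrist');W=cloud('wrist',im,st);X,Y,Z=W[...,0],W[...,1],W[...,2]
print(st['ee_pos'])
for d in nets.place_of('cap_grip','wrist')[:3]: print('cap',d['conf'],c2w('wrist',im,d['at'],st))
cv2.imwrite('pics/w9.png',im['color'][:,:,::-1])
m=(Z>.16)&(Z<.28)&(X>.54)&(X<.68)&(abs(Y+.11)<.03)
for x in np.arange(.55,.68,.005):
    k=m&(abs(X-x)<.0025)
    if k.sum()>3: print(round(x,3),k.sum(),Z[k].max().round(4),np.percentile(Y[k],[2,98]).round(4))
m=(Z>.1)&(Z<.26)&(X>.54)&(X<.66)&(abs(Y+.11)>.04)&(Y>-.25)&(Y<.03)
for z in np.arange(.1,.24,.01):
    k=m&(abs(Z-z)<.005)
    if k.sum()>3: print('lid z',round(z,3),k.sum(),np.percentile(X[k],[5,50,95]).round(4))
```

```text
[ 0.60844514 -0.11108132  0.49981002]
cap 0.94 [ 0.61223749 -0.10989028  0.21977984]
cap 0.41 [ 0.50884547 -0.22046447  0.03405208]
0.555 20 0.2261 [-0.1164 -0.1094]
0.56 89 0.2413 [-0.1171 -0.1077]
0.565 59 0.2408 [-0.1169 -0.1075]
0.57 70 0.2285 [-0.1167 -0.1072]
0.575 288 0.2288 [-0.1344 -0.0807]
0.58 957 0.2493 [-0.138  -0.0842]
0.585 341 0.2492 [-0.1372 -0.0867]
0.59 235 0.2459 [-0.1297 -0.092 ]
0.595 193 0.2446 [-0.1313 -0.0937]
0.6 83 0.2445 [-0.1163 -0.1055]
0.605 78 0.2436 [-0.1161 -0.1053]
0.61 78 0.2433 [-0.116  -0.1051]
0.615 79 0.2432 [-0.1158 -0.1048]
0.62 77 0.2432 [-0.1156 -0.1046]
0.625 24 0.2423 [-0.1151 -0.1049]
lid z 0.1 77 [0.5748 0.5766 0.5784]
lid z 0.11 187 [0.5678 0.5712 0.5786]
lid z 0.12 221 [0.5683 0.5711 0.5789]
lid z 0.13 208 [0.569  0.5765 0.5798]
lid z 0.14 239 [0.5696 0.577  0.5801]
lid z 0.15 265 [0.5699 0.5727 0.5807]
lid z 0.16 291 [0.5708 0.5783 0.5813]
lid z 0.17 327 [0.5711 0.5746 0.5818]
lid z 0.18 346 [0.5717 0.5749 0.5825]
lid z 0.19 392 [0.5722 0.5792 0.5829]
lid z 0.2 1363 [0.5741 0.5809 0.5873]
```

View pics/w9.png

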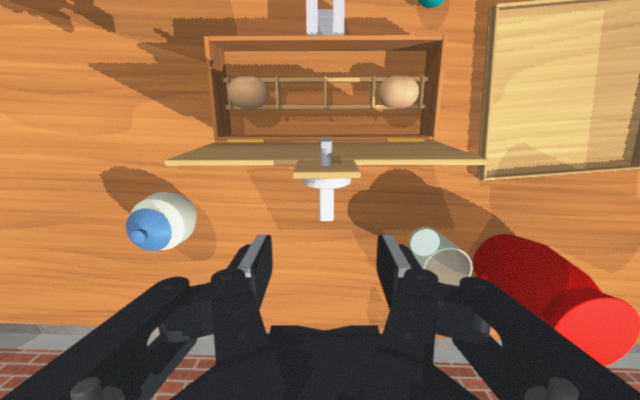

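Run:
```python
from h import *
rel([.619,-.110,.221],92.3)
```

```text
shift [-0.0143  0.0013  0.1654] turn -0.0009 yaw now 92.22
```

Emit:
carry_out:
  moves:
    - {"xyz": [-0.0143,0.0013,0.05],"turn": 0}
    - {"xyz": [-0.0143,0.0013,0.09],"turn": 0}
    - {"xyz": [-0.0143,0.0013,0.125],"turn": 0}
    - {"xyz": [-0.0143,0.0013,0.15],"turn": 0}
    - {"xyz": [-0.0143,0.0013,0.165],"turn": 0}
    - {"xyz": [-0.0143,0.0013,0.165],"turn": 0}
    - {"xyz": [-0.0143,0.0013,0.165],"turn": 0}

```text
time: 35.5
ee_pos: [0.6195, -0.1093, 0.3771]
tool_rot: [0.001, -0.02, 1.0, -0.0]
ft_force: [0.5, -0.1, 0.5]
grip_width: 0.0555
finger_force: 0.0
```

Emit:
carry_out:
  moves:
    - {"xyz": [0,0,0],"turn": 0}
    - {"xyz": [0,0,0],"turn": 0}
    - {"xyz": [0,0,0],"turn": 0}
    - {"xyz": [0,0,0],"turn": 0}
    - {"xyz": [0,0,0],"turn": 0}
    - {"xyz": [0,0,0],"turn": 0}
    - {"xyz": [0,0,0],"turn": 0}
    - {"xyz": [0,0,0],"turn": 0}
    - {"xyz": [0,0,0],"turn": 0}
  gripper: -1

```text
time: 36.4
ee_pos: [0.6196, -0.1089, 0.3765]
tool_rot: [0.0, -0.02, 1.0, -0.0]
ft_force: [0.4, -0.8, 5.3]
grip_width: 0.0112
finger_force: 58.7
```

Run:
```python
from h import *
s=manip.state();R=quat(s['tool_rot']).as_matrix();k=np.radians(2.4)
p=np.array(s['ee_pos'])-[0,0,.155];print(p)
h=np.array([.5714,-.1121,.066]);u=np.array([np.cos(k),np.sin(k),0])
a0=(p-h)@u;z0=p[2]-h[2]
for t in np.arange(0,1.68,.1):
    a=a0*np.cos(t)-z0*np.sin(t);z=a0*np.sin(t)+z0*np.cos(t)
    print(round(t,2),np.round(R.T@((a-a0)*u+[0,0,z-z0])/.75,4))
```

```text
[ 0.61956079 -0.10892594  0.22152806]
0.0 [0. 0. 0.]
0.1 [ 0.021  -0.     -0.0054]
0.2 [ 0.0425 -0.     -0.0087]
0.3 [ 0.0641 -0.0001 -0.0098]
0.4 [ 0.0858 -0.0001 -0.0088]
0.5 [ 1.073e-01 -1.000e-04 -5.500e-03]
0.6 [ 1.283e-01 -1.000e-04 -2.000e-04]
0.7 [ 1.487e-01 -1.000e-04  7.200e-03]
0.8 [ 1.683e-01 -1.000e-04  1.660e-02]
0.9 [ 0.1868 -0.0002  0.0279]
1.0 [ 2.041e-01 -2.000e-04  4.100e-02]
1.1 [ 2.20e-01 -2.00e-04  5.58e-02]
1.2 [ 2.344e-01 -2.000e-04  7.210e-02]
1.3 [ 2.47e-01 -2.00e-04  8.97e-02]
1.4 [ 2.578e-01 -2.000e-04  1.085e-01]
1.5 [ 2.667e-01 -2.000e-04  1.283e-01]
1.6 [ 2.736e-01 -2.000e-04  1.489e-01]
```

Emit:
carry_out:
  moves:
    - {"xyz": [0.021,0,-0.0054],"turn": 0}
    - {"xyz": [0.0425,0,-0.0087],"turn": 0}
    - {"xyz": [0.0641,0,-0.0098],"turn": 0}
    - {"xyz": [0.0858,0,-0.0088],"turn": 0}
    - {"xyz": [0.1073,0,-0.0055],"turn": 0}
    - {"xyz": [0.1283,0,0],"turn": 0}
    - {"xyz": [0.1487,0,0.0072],"turn": 0}
    - {"xyz": [0.1683,0,0.0166],"turn": 0}
    - {"xyz": [0.1683,0,0.0166],"turn": 0}
    - {"xyz": [0.1683,0,0.0166],"turn": 0}

```text
time: 37.4
ee_pos: [0.4936, -0.1143, 0.3634]
tool_rot: [-0.0, -0.02, 1.0, -0.0]
ft_force: [-0.4, -3.3, -1.8]
grip_width: 0.0111
finger_force: 59.0
```

Emit:
carry_out:
  moves:
    - {"xyz": [0.0185,0,0.0113],"turn": 0}
    - {"xyz": [0.0358,0,0.0244],"turn": 0}
    - {"xyz": [0.0517,0,0.0392],"turn": 0}
    - {"xyz": [0.0661,0,0.0555],"turn": 0}
    - {"xyz": [0.0787,0,0.0731],"turn": 0}
    - {"xyz": [0.0895,0,0.0919],"turn": 0}
    - {"xyz": [0.094,0,0.102],"turn": 0}
    - {"xyz": [0.0984,0,0.1117],"turn": 0}
    - {"xyz": [0.1019,0,0.122],"turn": 0}
    - {"xyz": [0.1019,0,0.122],"turn": 0}
    - {"xyz": [0.1019,0,0.122],"turn": 0}

```text
time: 38.5
ee_pos: [0.4175, -0.1174, 0.2718]
tool_rot: [0.0, -0.021, 1.0, -0.0]
ft_force: [4.2, -3.3, -2.3]
grip_width: 0.0113
finger_force: 58.3
```

Emit:
carry_out:
  moves:
    - {"xyz": [0.002,0,0.005],"turn": 0}
    - {"xyz": [0.0034,0,0.0103],"turn": 0}
    - {"xyz": [0.0045,0,0.0145],"turn": 0}
    - {"xyz": [0.0045,0,0.0145],"turn": 0}
    - {"xyz": [0.0045,0,0.0145],"turn": 0}

```text
time: 39.0
ee_pos: [0.4143, -0.1175, 0.2612]
tool_rot: [0.001, -0.02, 1.0, -0.0]
ft_force: [6.0, -2.6, -0.6]
grip_width: 0.0113
finger_force: 58.6
```

Emit:
carry_out:
  moves:
    - {"xyz": [0,0,0.002],"turn": 0}
    - {"xyz": [0,0,0.004],"turn": 0}
    - {"xyz": [0,0,0.004],"turn": 0}
    - {"xyz": [0,0,0.004],"turn": 0}

```text
time: 39.4
ee_pos: [0.4138, -0.1175, 0.2581]
tool_rot: [0.0, -0.021, 1.0, -0.0]
ft_force: [2.4, -5.2, 0.1]
grip_width: 0.0108
finger_force: 58.8
```

Emit:
carry_out:
  moves:
    - {"xyz": [0,0,0.0015],"turn": 0}
    - {"xyz": [0,0,0.003],"turn": 0}
    - {"xyz": [0,0,0.003],"turn": 0}
    - {"xyz": [0,0,0.003],"turn": 0}

```text
time: 39.8
ee_pos: [0.4137, -0.1175, 0.2567]
tool_rot: [-0.0, -0.021, 1.0, -0.0]
ft_force: [-3.6, -4.5, 14.9]
grip_width: 0.0109
finger_force: 61.1
```

Run:
```python
from h import *
st,im=cap('wrist');W=cloud('wrist',im,st);X,Y,Z=W[...,0],W[...,1],W[...,2]
for lo,hi in ((.43,.45),(.45,.47),(.47,.49)):
    m=(X>lo)&(X<hi)&(abs(Y+.1149)<.14)&(Z<.12)&(Z>.05)
    print('wrist lid',lo,m.sum(),np.nanmedian(Z[m]) if m.sum() else None)
_,it=cap('top');W=cloud('top',it);X,Y,Z=W[...,0],W[...,1],W[...,2]
for lo in np.arange(.43,.58,.02):
    m=(X>lo)&(X<lo+.02)&(Y<.02)&(Y>-.26)&(Z<.11)&(Z>.05)
    print('top lid',lo.round(2),m.sum(),np.nanmedian(Z[m]).round(4) if m.sum() else None)
```

```text
wrist lid 0.43 9289 0.06885262564059755
wrist lid 0.45 3852 0.0723891162865908
wrist lid 0.47 1132 0.07239052371474106
top lid 0.43 285 0.0727
top lid 0.45 573 0.0726
top lid 0.47 718 0.0727
top lid 0.49 843 0.0726
top lid 0.51 839 0.0728
top lid 0.53 829 0.0727
top lid 0.55 815 0.0725
top lid 0.57 108 0.0717
```

Emit:
carry_out:
  moves:
    - {"xyz": [0,0.0002,-0.001],"turn": 0.09}
    - {"xyz": [-0.0001,0.0004,-0.002],"turn": 0.18}
    - {"xyz": [-0.0002,0.0008,-0.002],"turn": 0.27}
    - {"xyz": [-0.0004,0.0012,-0.002],"turn": 0.36}
    - {"xyz": [-0.0006,0.0015,-0.002],"turn": 0.45}
    - {"xyz": [-0.0008,0.0017,-0.002],"turn": 0.54}
    - {"xyz": [-0.001,0.0019,-0.002],"turn": 0.63}
    - {"xyz": [-0.0014,0.0021,-0.002],"turn": 0.72}
    - {"xyz": [-0.0017,0.0022,-0.002],"turn": 0.81}
    - {"xyz": [-0.002,0.0023,-0.002],"turn": 0.9}
    - {"xyz": [-0.0022,0.0023,-0.002],"turn": 0.96}
    - {"xyz": [-0.0023,0.0023,-0.002],"turn": 1}
    - {"xyz": [-0.0023,0.0023,-0.002],"turn": 1}
    - {"xyz": [-0.0023,0.0023,-0.002],"turn": 1}

```text
time: 41.3
ee_pos: [0.4151, -0.116, 0.2571]
tool_rot: [-0.0, 0.692, 0.722, -0.001]
ft_force: [-0.3, -9.6, 0.8]
grip_width: 0.0111
finger_force: 58.8
```

Run:
```python
from h import *
s=manip.state();print(s['ft_torque'],s['ft_force']);rel([.4156,-.1187,.105],2.4)
```

```text
[-1.90763239e+00  3.02052494e-02  1.26721213e-03] [-0.30753496 -9.6389315   0.76892774]
shift [-0.0036  0.0005 -0.0038] turn -0.0 yaw now 2.4
```

Emit:
carry_out:
  moves:
    - {"xyz": [-0.002,0,0],"turn": 0.02}
    - {"xyz": [-0.002,0,0],"turn": 0.05}
    - {"xyz": [-0.002,0,0],"turn": 0.05}
    - {"xyz": [-0.002,0,0],"turn": 0.05}
    - {"xyz": [-0.002,0,0],"turn": 0.05}

```text
time: 41.8
ee_pos: [0.4151, -0.1166, 0.2569]
tool_rot: [-0.001, 0.72, 0.694, -0.0]
ft_force: [-0.2, 2.2, -2.3]
grip_width: 0.011
finger_force: 72.2
```

Run:
```python
from h import *
s=manip.state();print(s['ft_torque'],s['ft_force']);rel([.4156,-.1187,.105],2.4)
```

```text
[-0.06230164 -0.21746962  1.50195794] [-0.17990891  2.15975469 -2.27466816]
shift [-0.0028  0.0008 -0.0041] turn -0.0492 yaw now -2.03
```

Emit:
carry_out:
  moves:
    - {"xyz": [0,0,0],"turn": 0}
    - {"xyz": [0,0,0],"turn": 0}
    - {"xyz": [0,0,0],"turn": 0}
    - {"xyz": [0,0,0],"turn": 0}
    - {"xyz": [0,0,0],"turn": 0}
    - {"xyz": [0,0,-0.05],"turn": 0}
    - {"xyz": [0,0,-0.1],"turn": 0}
    - {"xyz": [0,0,-0.15],"turn": 0}
    - {"xyz": [0,0,-0.16],"turn": 0}
    - {"xyz": [0,0,-0.16],"turn": 0}
  gripper: 1

```text
time: 42.8
ee_pos: [0.4154, -0.117, 0.3781]
tool_rot: [0.001, 0.72, 0.694, 0.0]
ft_force: [-0.8, 0.6, -0.2]
grip_width: 0.0852
finger_force: 0.0
```

Run:
```python
from h import *
st,im=cap('wrist');cv2.imwrite('pics/w10.png',im['color'][:,:,::-1])
W=cloud('wrist',im,st);X,Y,Z=W[...,0],W[...,1],W[...,2]
m=(Z>.104)&(Z<.122)&(X>.38)&(X<.46)&(Y>-.16)&(Y<-.07)
p=W[m];C,S=np.linalg.eigh(np.cov(p[:,:2].T))
print('bar',rect(p[:,:2]),p.mean(0),np.degrees(np.arctan2(S[1,1],S[0,1])))
m=(Z>.066)&(Z<.08)&(X>.45)&(X<.55)&(abs(Y+.115)<.12);print('lid',np.median(Z[m]))
```

```text
bar (array([ 0.41522534, -0.11887402]), 11.91093635559082, 43.879825592041016, 2.2270824909210205) [ 0.41520349 -0.11754243  0.11080261] 92.30293807880103
lid 0.07249983850337588
```

View pics/w10.png

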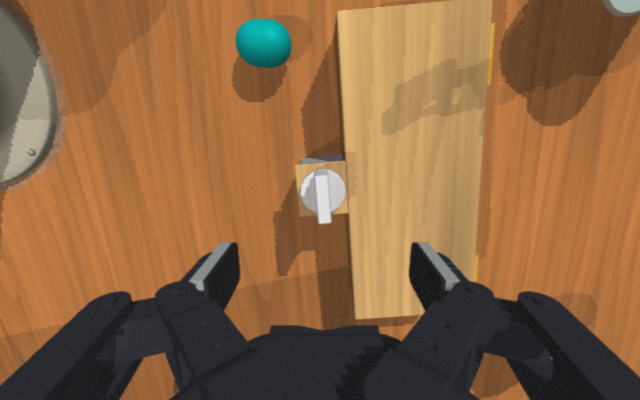

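The lid is flat at 72.5 mm and the cap bar at (322,195) lies along the keeper's y, at 2.3° against a keeper yaw of 2.4°, so it is tight. The tray is empty and the bystanders haven't moved, so I'm handing in.

```bash
python3 -c "
from rig import manip
print(manip.close_job())"
```

```text
the job is handed in; nothing more can be done
None
```

Job handed in: the tray held two eggs, each now lowered and settled in its own cradle, with the lid shut, the cap screwed tight, and the jug, tumbler, salt pot and coloured look-alikes left alone; the hand-in gave no verdict.

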